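# Hook the pressing weight off a glued form

### The job

Take the yellow C-hook out of its wooden holder, slide its prong through the eye bolt of the pressing weight that lies on the brown board form until the eye is under the hook's grip, then lift the weight about 10 cm clear of the form on the hook and finish still holding it there, hanging level and steady. Touch the weight only with the hook, do not let it tip over, and leave the form and the things round about where they lie.

Things in the scene. Friction and masses are not known exactly. Their poses are not given: they have to be found in the camera images.
- hook: Yellow steel C-hook, 0.18 kg, upright and loose in its holder. Origin: centre of the leg's foot; x along the prong to its tip, z up. Leg 14 (x) x 16 (y) x 118 mm at x = 0. Level round steel prong, 8 mm diameter, at z = 36 mm, last 8 mm tapered. Top beam 16 mm wide, z 104-118, x -7 to 60 mm. On it the upright black grip: 24 (x) x 18 (y) mm, z 118-178, centred at x = 42 mm; best closed on along x
- hook_grip (a point): on the hook: the place to hold, in the rubber grip (hook frame 42, 0, 153 mm), 25 mm below the grip's top and 35 mm above the beam
- hook_seat (a point): on the hook: axis of the prong straight below the grip (hook frame 42, 0, 36 mm), 117 mm below hook_grip; the eye should sit here
- hook_tip (a point): on the hook: the prong's tip (hook frame 82, 0, 36 mm)
- holder: fixed wooden block 84 x 84 x 34 mm; origin: centre of its underside. A pocket in the middle of its top, 28 mm deep with about 0.75 mm play each side, holds the hook's foot: lift the hook straight up by more than 30 mm to free it
- weight: pressing weight, black and beige block 45 (x) x 118 (y) x 30 (z) mm, 0.4 to 0.6 kg, lying on the form, with a steel eye bolt upright in the middle of its top. Origin: centre of its underside; z up
- weight_eye (a point): centre of the eye of the eye bolt, 52 mm above the weight's underside and 22 mm above its top. The hole is 20 mm in diameter, its axis level along the weight's x (across the 45 mm width); ring 8 mm thick, 36 mm outer diameter. The prong may go in from either side
- form: loose brown board form, 90 (x) x 251 (y) x 27 (z) mm, 0.3 kg, flat on the table; origin: about the centre of its underside
- weight_spare: bystander: bare beige weight block 44 x 118 x 30 mm on the table, origin: centre of its underside
- tape_roll_3: bystander: roll of tape, 96 mm across and 48 mm high, lying flat, origin: centre of its underside
- mug: bystander: white mug 92 mm across (127 mm with its handle) and 95 mm high, behind the work, origin: about the centre of its underside
Not all that is in view belongs to the job. Leave any pink look-alike of the weight alone. What is shaped like the hook but orange is not meant.

How it is judged:
On the way:
1. the prong is through the eye, the eye near the place below the grip, while the weight still lies on the form (x of hook_seat in the frame of weight_eye between -0.025 and 0.025 m and y of hook_seat in the frame of weight_eye between -0.013 and 0.013 m and z of hook_seat in the frame of weight_eye between -0.013 and 0.013 m and z of weight in the frame of form below 0.04 m), for 0.1 s.
At the end, for the whole second after the job is handed in: The weight hangs on the prong, eye within 25 mm of hook_seat along its axis and 13 mm across; underside 60-160 mm above the form, tilt < 0.14 rad, < 30 mm/s and 0.3 rad/s; fingers hold the hook (tilt < 0.2 rad), only the hook carries the weight; form flat, within 20 mm of its start (x of hook_seat in the frame of weight_eye between -0.025 and 0.025 m and y of hook_seat in the frame of weight_eye between -0.013 and 0.013 m and z of hook_seat in the frame of weight_eye between -0.013 and 0.013 m and z of weight in the frame of form between 0.087 and 0.187 m and angle between weight's own z axis and vertical below 0.14 rad and linear speed of weight below 0.03 m/s and angular speed of weight below 0.3 rad/s and angle between hook's own z axis and vertical below 0.2 rad and contact force between weight and hook above 2 N and contact force between hook and the fingers above 2 N and contact force between weight and the fingers below 0.5 N and contact force between weight and the arm below 0.5 N and contact force between weight and form below 0.2 N and angle between form's own z axis and vertical below 0.05 rad and distance of form from where it was at the start of the episode below 0.02 m); the arm keeps its last pose, push and grip.
It fails at once if the form is shifted by more than 20 mm (distance of form from where it was at the start of the episode above 0.02 m).
It fails at once if the weight is tipped by more than 0.4 rad (angle between weight's own z axis and vertical above 0.4 rad).
It fails at once if the fingers or arm push on the weight (contact force between weight and the fingers above 2 N or contact force between weight and the arm above 2 N).
It fails at once if the spare weight, the roll of tape or the mug is shifted by more than 30 mm (distance of any of weight_spare, tape_roll_3, mug from where it was at the start of the episode above 0.03 m).
It also fails if it takes over 54 s, if anything falls off the work surface, if the arm or the gripper's body presses on something with over 40 N, if the wrist force passes 120 N, or if a joint passes its speed limit or range.

### The arm

A 6-joint arm with a two-finger parallel gripper is mounted at the origin on a cart in front of the work surface, level with it; the furniture and walls round the work are solid. World frame = base frame: x ahead of the robot, y to its left, z up, the work surface at z = 0. Lengths are in m, angles in rad, forces in N, time in s.
With the tool pointing down it reaches from about 0.4 to 0.825 m from the base axis. Payload 7 kg.
Tool frame: the origin (TCP) lies at the very end of the fingers, on their centre line; the grasp point (between the pads) lies arm.grip_point_offset behind it (arm.grip_point_offset is the distance from the TCP to the grasp point, in m); z points along the fingers, y is the line along which they close (so a half turn about z gives the same grasp; the last joint's range is limited). The gripper opens to 88 mm and grips with 3 to 60 N. Pads are 19 mm wide; open, the fingers measure 130 mm over their backs; the gripper's body (78 mm by 193 mm) begins 47 mm behind the grasp point.
Start: joints at [-1.017, 0.359, 0.012, 0, -1.224, -0.288], TCP at [0.177, -0.651, 0.227] pointing down, gripper open.
Joint ranges: [-3.07, 3.07], [-1.43, 2.12], [-1.02, 1.25], [-3.03, 1.67], [-3.05, -0], [-3.03, 3.03]. Speed limits (rad/s): [2.39, 2.39, 3.01, 3.14, 3.14, 3.14].

### API

Orientations are given as [roll, pitch, yaw] about the fixed x, y, z axes, in that order (R = Rz(yaw) Ry(pitch) Rx(roll)).
In Python, from station import arm gives the robot as it stands.
- The arm moves only by the shell command python3 -m crank 'ROWS' [OPENING] [FORCE]. ROWS is JSON, a list of rows, each an object of numbers: "dx", "dy", "dz": the shift along the tool's x, y, z in cm; "wx", "wy", "wz": the turn, a rotation vector about the tool's x, y, z in degrees. A call has exactly 10 rows; each row is the pose to reach, as a shift and turn from the pose commanded when the call began, along the tool's axes at that moment; what a row does not reach only later rows make up. A row lasts 1/8 s, in which the tool goes at most 62.5 mm and 10.7 degrees, less where a joint would pass 70% of its speed; a pose out of reach is approached as far as the arm can. A call with a gripper value outside its range is refused whole. OPENING is the finger opening in cm, from 0 to 8.76, set as the call begins (- or left out, the last holds). The fingers move at their own pace and stop on an object; FORCE is the grip in N (left out, the last holds). Time passes only in rows, so rows that repeat a pose let the fingers close, or fill a call up. It gives the time, the measured TCP pose, the force, the opening and the grip force at its end, in the units of the state.
- arm.get_state(): the state, without advancing time (a new reading comes with each control period).
- arm.grab_frame(name): name is "side" or "top" or "wrist"; returns the picture (400x640x3 uint8, red, green, blue); there is no depth.
- arm.calibration(name): a dict with "fx", "fy", "cx", "cy" (pixels), "world_from_camera" (4x4, takes a point from camera to world coordinates). Camera axes: x right, y down, z forward; pixel columns grow to the right and rows downward; lengths in m; the calibration is good to about 2 mm. A picture is of the moment at which its call begins: read the wrist's pose just before it. calibration takes no time and is no camera call; for the wrist camera it gives the pose at the moment of the call.
- arm.job_done(): hands the job in; it is judged then, once.
Trained networks look in the newest picture that a camera, given by its name, has taken for a name from the list of things; names that differ only in an ending like _2 or _b are one class to them, and where a whole thing is asked for, a point or a joint stands for the part that bears it (a point fixed in the world has none). Each returns a list of dicts, best first, with "confidence" (0 to 1); they miss things now and then, are a little off and sometimes report something else, mostly with a low value. They report only what shows in the picture. A call takes as long as a camera call. They do not tell look-alikes from the thing itself.
- arm.find_in(camera, query): "centre" ([x, y, z] in m, in world coordinates, good to about 4 mm: the middle of the surface that is visible of it).
- arm.masks_of(camera, query): "pixels" (400x640 bool, what is visible of it).
- arm.mark_of(camera, query): "centre" ([x, y, z] in m, in world coordinates, good to about 4 mm: a listed point, or the origin of a listed thing).
The state is a dict: "t": time; "q": joint angles; "qd": joint speeds; "joint_efforts": joint torques, N m; "eef_pos": TCP position; "ee_rot": TCP orientation; "force": force on the tool from outside, world axes, zero at the start; "moment": the same for the moment, N m; "width": finger opening in m; "gripper_force": force on a finger pad.
Only numpy, scipy, OpenCV 4.12 (cv2) and the standard library are available. Lean on these libraries where they do the work, as an engineer would, in place of code of your own. Each camera call takes 0.05 s, during which the arm holds its last target. There are 200 camera calls.

## Working session

There is one attempt and no reset: what is moved stays moved. The work goes in short steps, Python scripts to look and compute and a shell command to move; the robot and the scene stay as the last step left them, time stands still between calls to the robot, and variables do not carry over. Pictures are saved under pics/ and viewed, at most 12 in all, crops included, and the job is handed in when it is done.

```bash
mkdir -p pics; ls
python3 - <<'E'
from station import arm
import cv2,numpy as np
print(arm.grip_point_offset, {k:v for k,v in arm.get_state().items() if k in('t','eef_pos','ee_rot','width')})
for c in('top','side'):
    im=arm.grab_frame(c); cv2.imwrite(f'pics/{c}0.png',im[:,:,::-1])
    print(c, np.round(arm.calibration(c)['world_from_camera'],3).tolist())
    for n in('hook','holder','weight','form','hook_grip','hook_tip','hook_seat','weight_eye','weight_spare','tape_roll_3','mug'):
        print(c,n,[(np.round(d['centre'],4).tolist(),round(d['confidence'],2)) for d in arm.mark_of(c,n)])
E
```

```text
pics
0.0188 {'t': 0.0, 'eef_pos': array([ 0.17714774, -0.6508241 ,  0.22559711]), 'ee_rot': array([ 3.13989634e+00, -1.60681768e-04, -2.87587464e+00]), 'width': 0.0873878478062566}
top [[-0.01, -0.985, 0.174, 0.338], [-1.0, 0.008, -0.011, -0.051], [0.01, -0.174, -0.985, 1.553], [0.0, 0.0, 0.0, 1.0]]
top hook [([0.619, -0.3946, 0.0064], 0.77), ([0.5561, -0.1166, 0.0031], 0.62)]
top holder [([0.5558, -0.1187, 0.0002], 0.63), ([0.5992, -0.1284, 0.0405], 0.6), ([0.6053, -0.1305, 0.1578], 0.33)]
top weight [([0.5142, 0.269, 0.0219], 0.88), ([0.4404, 0.0099, 0.0025], 0.65)]
top form [([0.5115, 0.2463, -0.0014], 0.71), ([0.5111, 0.2728, 0.0266], 0.62)]
top hook_grip [([0.5784, -0.2405, 0.0108], 0.94), ([0.6096, -0.1308, 0.1585], 0.72)]
top hook_tip [([0.5367, -0.3559, 0.0061], 0.97), ([0.3383, -0.235, -0.0002], 0.75), ([0.5574, -0.1178, 0.0063], 0.21)]
top hook_seat [([0.5762, -0.3559, 0.0106], 0.76), ([0.5983, -0.1315, 0.0415], 0.69), ([0.8095, 0.0258, -0.0028], 0.6)]
top weight_eye [([0.5093, 0.2721, 0.0768], 0.97), ([0.4334, 0.0062, 0.0535], 0.94)]
top weight_spare [([0.3884, -0.379, 0.0
[... 308 characters left out ...]
]
side holder [([0.5548, -0.1196, 0.0007], 0.66), ([0.638, -0.1362, 0.0382], 0.66)]
side weight [([0.5115, 0.2699, 0.0307], 0.93), ([0.4402, 0.0071, -0.0063], 0.69)]
side form [([0.5184, 0.2501, 0.0004], 0.64), ([0.6389, -0.1368, 0.0376], 0.17)]
side hook_grip [([0.6065, -0.1286, 0.1542], 0.94), ([0.5745, -0.2409, 0.0072], 0.66)]
side hook_tip [([0.5404, -0.3566, 0.012], 0.92)]
side hook_seat [([0.5817, -0.356, 0.011], 0.96), ([0.6009, -0.1303, 0.0418], 0.83)]
side weight_eye [([0.5125, 0.2724, 0.0783], 0.79), ([0.4416, 0.0065, 0.0539], 0.58)]
side weight_spare [([0.3925, -0.3839, 0.001], 0.91)]
side tape_roll_3 [([0.3381, -0.2332, -0.0021], 0.55)]
side mug [([0.8078, 0.0264, 0.0031], 0.77)]
```

View pics/top0.png

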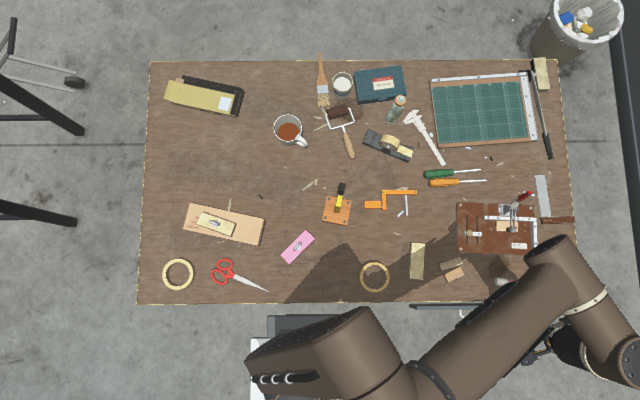

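View pics/side0.png

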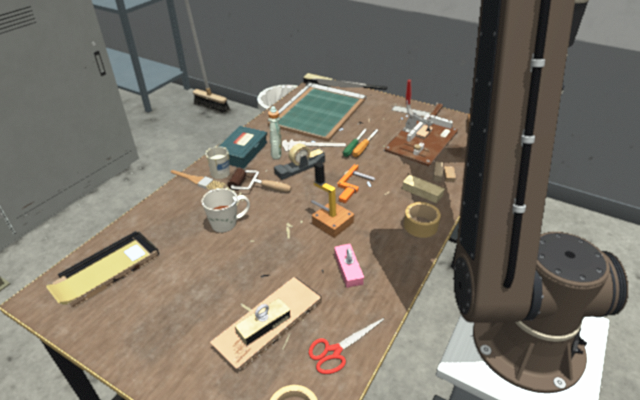

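The yellow hook stands at about (338,202) in the top view with its grip at (341,187). The weight on the form is at (215,223), the pink look-alike at (297,246), and the orange hook lies at (390,198). The hook's prong and the weight's x axis both point away from the robot at a similar yaw, so the prong can go in from the robot's side.

```bash
cat > h.py <<'E'
from station import arm
import numpy as np, cv2
from scipy.spatial.transform import Rotation as Ro
def rel(p,yaw):
    s=arm.get_state(); R0=Ro.from_euler('xyz',s['ee_rot'])
    d=R0.inv().apply(np.array(p)-s['eef_pos'])*100
    w=(R0.inv()*Ro.from_euler('xyz',[np.pi,0,yaw])).as_rotvec(degrees=True)
    print('t',round(s['t'],2),'pos',s['eef_pos'].round(4),'rot',s['ee_rot'].round(4),'F',np.round(s['force'],1)); print('dxyz cm',d.round(2),'w deg',w.round(2))
def onplane(cam,uv,z):
    c=arm.calibration(cam); T=np.array(c['world_from_camera']); uv=np.atleast_2d(uv).astype(float)
    d=np.c_[(uv[:,0]-c['cx'])/c['fx'],(uv[:,1]-c['cy'])/c['fy'],np.ones(len(uv))]@T[:3,:3].T
    return T[:3,3]+d*((z-T[2,3])/d[:,2])[:,None]
def proj(cam,P):
    c=arm.calibration(cam); T=np.linalg.inv(c['world_from_camera']); q=np.atleast_2d(P)@T[:3,:3].T+T[:3,3]
    return np.c_[q[:,0]/q[:,2]*c['fx']+c['cx'],q[:,1]/q[:,2]*c['fy']+c['cy']]
E
python3 - <<'E'
from h import *
T=np.linalg.inv(np.eye(4)); c=arm.calibration('wrist'); s=arm.get_state()
R0=Ro.from_euler('xyz',s['ee_rot']); T=np.array(c['world_from_camera'])
print('cam in tool',R0.inv().apply(T[:3,3]-s['eef_pos']).round(3),'view axis in tool',R0.inv().apply(T[:3,2]).round(2),c['fx'])
for q,z in(('form',.027),('weight',.057)):
    for m in arm.masks_of('top',q)[:2]:
        v,u=np.nonzero(m['pixels']); P=onplane('top',np.c_[u,v],z)[:,:2]
        print(q,m['confidence'],cv2.minAreaRect((P*1000).astype(np.float32)))
rel([0.607,-0.130,0.32],-1.79)
E
```

```text
cam in tool [ 0.072  0.001 -0.158] view axis in tool [-0.27 -0.    0.96] 311.0002954985537
form 0.6 ((513.2493286132812, 246.655029296875), (258.908447265625, 91.27986145019531), 76.77980041503906)
weight 0.97 ((510.69708251953125, 267.8453674316406), (121.06700134277344, 43.55802917480469), 69.86043548583984)
t 1.3 pos [ 0.1773 -0.6513  0.2266] rot [ 3.1416 -0.     -2.8758] F [-0.1  0.7  1. ]
dxyz cm [-55.16  39.01  -9.34] w deg [  0.     0.   -62.21]
```

```bash
python3 -m crank '[{"dx":-3,"dy":2,"dz":-4,"wz":-5},{"dx":-8,"dy":6,"dz":-9,"wz":-12},{"dx":-13,"dy":9.5,"dz":-9.3,"wz":-20},{"dx":-18,"dy":13,"dz":-9.3,"wz":-28},{"dx":-23,"dy":16.5,"dz":-9.3,"wz":-36},{"dx":-28,"dy":20,"dz":-9.3,"wz":-44},{"dx":-33,"dy":23.5,"dz":-9.3,"wz":-52},{"dx":-38,"dy":27,"dz":-9.3,"wz":-58},{"dx":-43,"dy":30.5,"dz":-9.3,"wz":-62},{"dx":-48,"dy":34,"dz":-9.3,"wz":-62}]' 8.7 20; python3 -c "
from h import *
rel([0.607,-0.130,0.32],-1.79)"
```

```text
t 1.3 pos [ 0.1773 -0.6513  0.2266] rot [ 3.1416 -0.     -2.8758] F [-0.1  0.7  1. ]
dxyz cm [-55.16  39.01  -9.34] w deg [  0.     0.   -62.21]$[0]: bad value
```

```bash
python3 -m crank '[{"dx":-3,"dy":2,"dz":-4,"wx":0,"wy":0,"wz":-5},{"dx":-8,"dy":6,"dz":-9,"wx":0,"wy":0,"wz":-12},{"dx":-13,"dy":9.5,"dz":-9.3,"wx":0,"wy":0,"wz":-20},{"dx":-18,"dy":13,"dz":-9.3,"wx":0,"wy":0,"wz":-28},{"dx":-23,"dy":16.5,"dz":-9.3,"wx":0,"wy":0,"wz":-36},{"dx":-28,"dy":20,"dz":-9.3,"wx":0,"wy":0,"wz":-44},{"dx":-33,"dy":23.5,"dz":-9.3,"wx":0,"wy":0,"wz":-52},{"dx":-38,"dy":27,"dz":-9.3,"wx":0,"wy":0,"wz":-58},{"dx":-43,"dy":30.5,"dz":-9.3,"wx":0,"wy":0,"wz":-62},{"dx":-48,"dy":34,"dz":-9.3,"wx":0,"wy":0,"wz":-62}]' 8.7 20; python3 -c "
from h import *
rel([0.607,-0.130,0.32],-1.79)"
```

```text
t: 2.55
eef_pos: [0.5495, -0.1985, 0.32]
ee_rot: [-3.141, 0.0, -1.792]
force: [0.9, -0.7, 0.3]
width: 0.0871
gripper_force: 0.0
t 2.55 pos [ 0.5495 -0.1985  0.32  ] rot [-3.1407  0.     -1.7924] F [ 0.9 -0.7  0.3]
dxyz cm [-7.95 -4.1   0.01] w deg [-0.05  0.   -0.14]
```

```bash
python3 -m crank '[{"dx":-4,"dy":-2,"dz":0,"wx":0,"wy":0,"wz":0},{"dx":-8,"dy":-4.1,"dz":0,"wx":0,"wy":0,"wz":0},{"dx":-8,"dy":-4.1,"dz":0,"wx":0,"wy":0,"wz":0},{"dx":-8,"dy":-4.1,"dz":0,"wx":0,"wy":0,"wz":0},{"dx":-8,"dy":-4.1,"dz":0,"wx":0,"wy":0,"wz":0},{"dx":-8,"dy":-4.1,"dz":0,"wx":0,"wy":0,"wz":0},{"dx":-8,"dy":-4.1,"dz":0,"wx":0,"wy":0,"wz":0},{"dx":-8,"dy":-4.1,"dz":0,"wx":0,"wy":0,"wz":0},{"dx":-8,"dy":-4.1,"dz":0,"wx":0,"wy":0,"wz":0},{"dx":-8,"dy":-4.1,"dz":0,"wx":0,"wy":0,"wz":0}]'
python3 - <<'E'
from h import *
im=arm.grab_frame('wrist'); cv2.imwrite('pics/w1.png',im[:,:,::-1])
for n in('hook','holder','hook_grip','hook_tip','hook_seat'):
    print(n,[(np.round(d['centre'],4).tolist(),round(d['confidence'],2)) for d in arm.mark_of('wrist',n)])
rel([0.607,-0.130,0.14],-1.79)
E
```

```text
t: 3.8
eef_pos: [0.6061, -0.1314, 0.3195]
ee_rot: [3.142, 0.0, -1.794]
force: [-0.1, 1.4, -0.1]
width: 0.0871
gripper_force: 0.0
hook [([0.5563, -0.1207, 0.0053], 0.69)]
holder [([0.5587, -0.1218, 0.0019], 0.79), ([0.3373, -0.2378, 0.0008], 0.74)]
hook_grip [([0.5769, -0.2353, 0.0072], 0.81), ([0.6056, -0.1341, 0.1591], 0.55)]
hook_tip [([0.6355, -0.1369, 0.0358], 0.83)]
hook_seat [([0.5975, -0.1308, 0.0373], 0.73)]
t 4.1 pos [ 0.6061 -0.1313  0.3195] rot [ 3.1415 -0.     -1.7936] F [0.2 0.7 0.2]
dxyz cm [-0.15 -0.06 17.95] w deg [ 0.   -0.   -0.21]
```

View pics/w1.png

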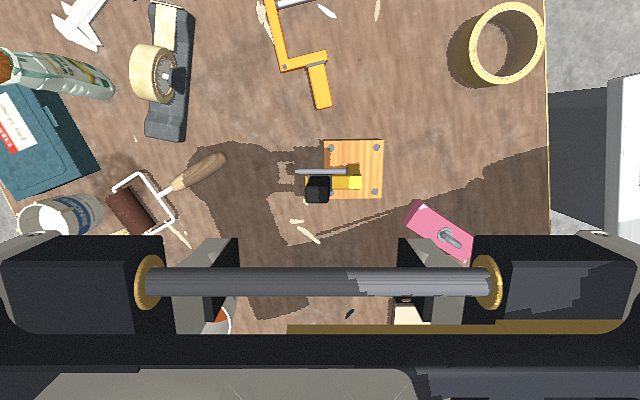

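The prong is level in the image, from (300,171) to (346,171), with the grip at (318,188) and the holder around (353,168). I'll overlay the hook model to check its pose.

```bash
cat >> h.py <<'E'
def hookpts(o,yaw,z0):
    r=Ro.from_euler('z',yaw); B=lambda x0,x1,y0,y1,z:np.array([[x0,y0,z],[x1,y0,z],[x1,y1,z],[x0,y1,z]])/1000
    f=lambda P:r.apply(P)+[o[0],o[1],z0]
    return {'griptop':f(B(30,54,-9,9,178)),'beam':f(B(-7,60,-8,8,118)),'prong':f(B(7,82,-4,4,36))}
def overlay(im,cam,polys,box,sc,fn):
    u0,v0,u1,v1=box; c=cv2.resize(im[v0:v1,u0:u1,::-1],None,fx=sc,fy=sc,interpolation=cv2.INTER_CUBIC)
    for i,P in enumerate(polys): cv2.polylines(c,[np.int32(((proj(cam,P)+.5-[u0,v0])*sc).round())],True,[(255,0,255),(0,0,255),(0,255,0),(255,128,0)][i%4],1)
    cv2.imwrite(fn,c)
E
python3 - <<'E'
from h import *
im=cv2.imread('pics/w1.png')[:,:,::-1]
hp=hookpts((0.5575,-0.1205),-0.215,0.006)
r=Ro.from_euler('z',-0.215); H=r.apply(np.array([[-42,-42,34],[42,-42,34],[42,42,34],[-42,42,34]])/1000)+[.5575,-.1205,0]
overlay(im,'wrist',list(hp.values())+[H],(285,125,395,215),6,'pics/o1.png')
E
```

```text
(no output)
```

View pics/o1.png

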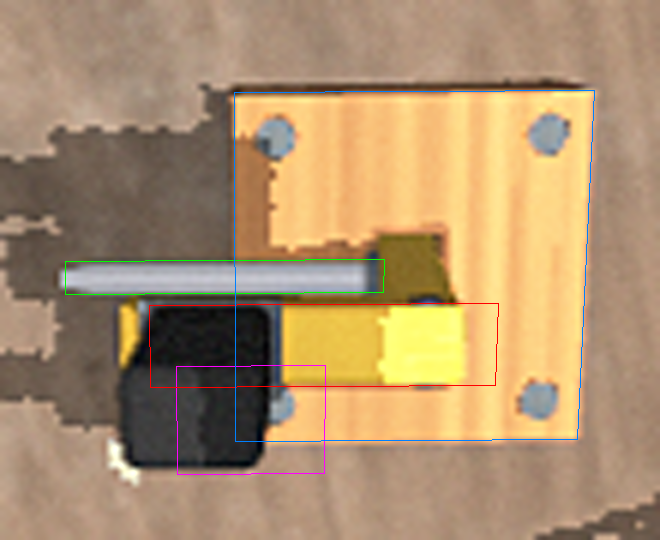

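Holder and prong fit the model, but the beam and grip sit 5–10 mm further along +x. So the hook leans forward about 0.053 rad in its pocket. I'll tilt the tool 3° to match, so the grasp doesn't force the hook.

```bash
python3 -m crank '[{"dx":0,"dy":0.1,"dz":3,"wx":-3,"wy":0,"wz":-0.4},{"dx":0,"dy":0.1,"dz":7,"wx":-3,"wy":0,"wz":-0.4},{"dx":0,"dy":0.1,"dz":11,"wx":-3,"wy":0,"wz":-0.4},{"dx":0,"dy":0.1,"dz":14,"wx":-3,"wy":0,"wz":-0.4},{"dx":0,"dy":0.1,"dz":16,"wx":-3,"wy":0,"wz":-0.4},{"dx":0,"dy":0.1,"dz":17.5,"wx":-3,"wy":0,"wz":-0.4},{"dx":0,"dy":0.1,"dz":18.15,"wx":-3,"wy":0,"wz":-0.4},{"dx":0,"dy":0.1,"dz":18.15,"wx":-3,"wy":0,"wz":-0.4},{"dx":0,"dy":0.1,"dz":18.15,"wx":-3,"wy":0,"wz":-0.4},{"dx":0,"dy":0.1,"dz":18.15,"wx":-3,"wy":0,"wz":-0.4}]'; python3 -m crank '[{"dx":0,"dy":0,"dz":0,"wx":0,"wy":0,"wz":0},{"dx":0,"dy":0,"dz":0,"wx":0,"wy":0,"wz":0},{"dx":0,"dy":0,"dz":0,"wx":0,"wy":0,"wz":0},{"dx":0,"dy":0,"dz":0,"wx":0,"wy":0,"wz":0},{"dx":0,"dy":0,"dz":0,"wx":0,"wy":0,"wz":0},{"dx":0,"dy":0,"dz":0,"wx":0,"wy":0,"wz":0},{"dx":0,"dy":0,"dz":0,"wx":0,"wy":0,"wz":0},{"dx":0,"dy":0,"dz":0,"wx":0,"wy":0,"wz":0},{"dx":0,"dy":0,"dz":0,"wx":0,"wy":0,"wz":0},{"dx":0,"dy":0,"dz":0,"wx":0,"wy":0,"wz":0}]' 1.5 40
```

```text
t: 5.35
eef_pos: [0.6055, -0.1311, 0.1388]
ee_rot: [3.09, 0.001, -1.787]
force: [-0.7, -0.8, 1.0]
width: 0.0877
gripper_force: 0.0
t: 6.6
eef_pos: [0.6048, -0.1312, 0.1381]
ee_rot: [3.089, 0.0, -1.787]
force: [-2.4, 1.3, 3.5]
width: 0.024
gripper_force: 40.0
```

```bash
python3 -m crank '[{"dx":0,"dy":0,"dz":-0.7,"wx":0,"wy":0,"wz":0},{"dx":0,"dy":0,"dz":-1.8,"wx":0,"wy":0,"wz":0},{"dx":0,"dy":0,"dz":-3,"wx":0,"wy":0,"wz":0},{"dx":0,"dy":0,"dz":-4.2,"wx":0,"wy":0,"wz":0},{"dx":0,"dy":0,"dz":-5.6,"wx":0,"wy":0,"wz":0},{"dx":0,"dy":0,"dz":-7.5,"wx":1,"wy":0,"wz":0},{"dx":0,"dy":0,"dz":-9.5,"wx":2,"wy":0,"wz":0},{"dx":0,"dy":0,"dz":-11,"wx":3,"wy":0,"wz":0},{"dx":0,"dy":0,"dz":-11.5,"wx":3,"wy":0,"wz":0},{"dx":0,"dy":0,"dz":-11.5,"wx":3,"wy":0,"wz":0}]'
python3 - <<'E'
from h import *
im=arm.grab_frame('side'); cv2.imwrite('pics/s2.png',im[:,:,::-1])
for n in('hook_tip','hook_seat','hook_grip'):
    print(n,[(np.round(d['centre'],4).tolist(),round(d['confidence'],2)) for d in arm.mark_of('side',n)])
# move to viewing place: seat ~ 150 mm short of eye along weight -x
rel([0.511-0.15*np.cos(.35),0.2705+.15*np.sin(.35),0.25],-1.571-0.35)
E
```

```text
t: 7.85
eef_pos: [0.6109, -0.1324, 0.2531]
ee_rot: [-3.141, 0.0, -1.787]
force: [-0.6, 0.2, -2.0]
width: 0.0237
gripper_force: 40.0
hook_tip [([0.5403, -0.355, 0.0127], 0.94), ([0.6516, -0.1374, 0.1548], 0.88)]
hook_seat [([0.5838, -0.356, 0.0082], 0.95), ([0.6125, -0.1342, 0.1564], 0.61)]
hook_grip [([0.6107, -0.1316, 0.2711], 0.76), ([0.5745, -0.2389, 0.0075], 0.63)]
t 8.05 pos [ 0.6107 -0.1324  0.252 ] rot [ 3.1400e+00 -1.0000e-04 -1.7868e+00] F [ 0.1  0.9 -1.7]
dxyz cm [-39.22  33.24   0.24] w deg [ 0.09 -0.01  7.69]
```

```bash
python3 -m crank '[{"dx":-1.5,"dy":1,"dz":0,"wx":0,"wy":0,"wz":0},{"dx":-5,"dy":3.5,"dz":0,"wx":0,"wy":0,"wz":1},{"dx":-9.5,"dy":6.8,"dz":0,"wx":0,"wy":0,"wz":2},{"dx":-14.5,"dy":10.3,"dz":0,"wx":0,"wy":0,"wz":3},{"dx":-19.5,"dy":13.8,"dz":0,"wx":0,"wy":0,"wz":4},{"dx":-24.5,"dy":17.4,"dz":0,"wx":0,"wy":0,"wz":5},{"dx":-29.5,"dy":21,"dz":0,"wx":0,"wy":0,"wz":6},{"dx":-34,"dy":24.1,"dz":0,"wx":0,"wy":0,"wz":7},{"dx":-37,"dy":26.3,"dz":0,"wx":0,"wy":0,"wz":7.7},{"dx":-38.4,"dy":27.3,"dz":0,"wx":0,"wy":0,"wz":7.7}]'; python3 -m crank '[{"dx":0,"dy":0,"dz":0,"wx":0,"wy":0,"wz":0},{"dx":0,"dy":0,"dz":0,"wx":0,"wy":0,"wz":0},{"dx":0,"dy":0,"dz":0,"wx":0,"wy":0,"wz":0},{"dx":0,"dy":0,"dz":0,"wx":0,"wy":0,"wz":0},{"dx":0,"dy":0,"dz":0,"wx":0,"wy":0,"wz":0},{"dx":0,"dy":0,"dz":0,"wx":0,"wy":0,"wz":0},{"dx":0,"dy":0,"dz":0,"wx":0,"wy":0,"wz":0},{"dx":0,"dy":0,"dz":0,"wx":0,"wy":0,"wz":0},{"dx":0,"dy":0,"dz":0,"wx":0,"wy":0,"wz":0},{"dx":0,"dy":0,"dz":0,"wx":0,"wy":0,"wz":0}]'
python3 - <<'E'
from h import *
im=arm.grab_frame('wrist'); cv2.imwrite('pics/w3.png',im[:,:,::-1])
s=arm.get_state(); np.savez('w3.npz',T=arm.calibration('wrist')['world_from_camera'])
print(s['eef_pos'],s['ee_rot'])
for cam in('wrist','side','top'):
  if cam!='wrist': arm.grab_frame(cam)
  for n in('weight_eye','weight','form','hook_seat','hook_tip'):
    print(cam,n,[(np.round(d['centre'],4).tolist(),round(d['confidence'],2)) for d in arm.mark_of(cam,n)])
E
```

```text
t: 9.3
eef_pos: [0.4251, 0.3029, 0.2528]
ee_rot: [3.141, 0.0, -1.919]
force: [0.1, -0.9, -2.0]
width: 0.0241
gripper_force: 40.0
t: 10.55
eef_pos: [0.4266, 0.3011, 0.253]
ee_rot: [3.142, 0.0, -1.921]
force: [-0.1, -0.0, -0.4]
width: 0.024
gripper_force: 40.0
[0.42660424 0.30111105 0.25295908] [ 3.14153811e+00  1.33458225e-04 -1.92108111e+00]
wrist weight_eye [([0.512, 0.2714, 0.0756], 0.59)]
wrist weight [([0.5129, 0.2656, 0.0303], 0.76)]
wrist form []
wrist hook_seat [([0.4235, 0.2984, 0.1553], 0.75)]
wrist hook_tip [([0.4599, 0.2881, 0.1542], 0.93)]
side weight_eye [([0.4371, 0.0072, 0.0518], 0.83), ([0.5086, 0.2694, 0.0805], 0.79)]
side weight [([0.51, 0.2716, 0.0314], 0.64), ([0.4385, 0.0064, -0.0043], 0.61)]
side form [([0.5127, 0.2492, 0.0009], 0.84)]
side hook_seat [([0.4298, 0.3008, 0.1538], 0.82)]
side hook_tip [([0.4689, 0.2903, 0.1551], 0.62)]
top weight_eye [([0.4303, 0.0056, 0.0553], 0.84), ([0.5115, 0.2687, 0.08], 0.6)]
top weight [([0.5108, 0.2736, 0.0271], 0.83), ([0.4394, 0.0105, 0.0006], 0.63)]
top form [([0.513, 0.2453, -0.0031], 0.97)]
top hook_seat [([0.5794, -0.354, 0.0087], 0.76), ([0.4241, 0.3023, 0.1564], 0.51), ([0.4254, 0.3004, 0.2709], 0.24)]
top hook_tip [([0.5367, -0.3548, 0.0101], 0.65), ([0.5101, 0.2687, 0.0774], 0.5)]
```

View pics/w3.png

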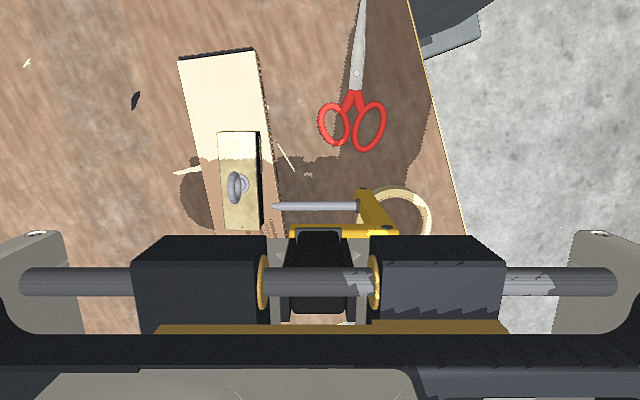

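The wrist view shows the weight with top corners near (217,132), (260,131), (263,229) and (223,231), its eye at (236,187), and the prong from (272,206) to (357,206). Next I'll overlay the models to refine the weight's pose and the in-hand hook.

```bash
cat >> h.py <<'E'
def wpts(e,yaw,zb=.027):
    r=Ro.from_euler('z',yaw); f=lambda P:r.apply(np.array(P)/1000.)+[e[0],e[1],zb]
    a=np.linspace(0,2*np.pi,40); ring=lambda R,x:f(np.c_[0*a+x,R*np.cos(a),52+R*np.sin(a)])
    return [f([[-22.5,-59,30],[22.5,-59,30],[22.5,59,30],[-22.5,59,30]]),ring(18,0),ring(10,0)]
E
python3 - <<'E'
from h import *
im=cv2.imread('pics/w3.png')[:,:,::-1]
s=arm.get_state(); y=s['ee_rot'][2]+np.pi/2
o=np.array(s['eef_pos'])-Ro.from_euler('z',y).apply([.042,0,.1342]); print(s['eef_pos'],o,y)
hp=hookpts(o,y,o[2])
overlay(im,'wrist',wpts((.511,.2705),-.35)+[hp['prong']],(170,120,370,240),4,'pics/o3.png')
m=arm.masks_of('wrist','weight')
for q in m[:2]:
    c=q['pixels'].astype(np.uint8); print(q['confidence'],c.sum(),cv2.minAreaRect(np.argwhere(c)[:,::-1].astype(np.float32)))
E
```

```text
[0.42663748 0.30109284 0.25298517] [0.38718863 0.31550768 0.11878517] -0.35033279532184824
0.79 4165 ((241.47938537597656, 180.23233032226562), (101.77626037597656, 44.0237922668457), 85.60128784179688)
```

View pics/o3.png

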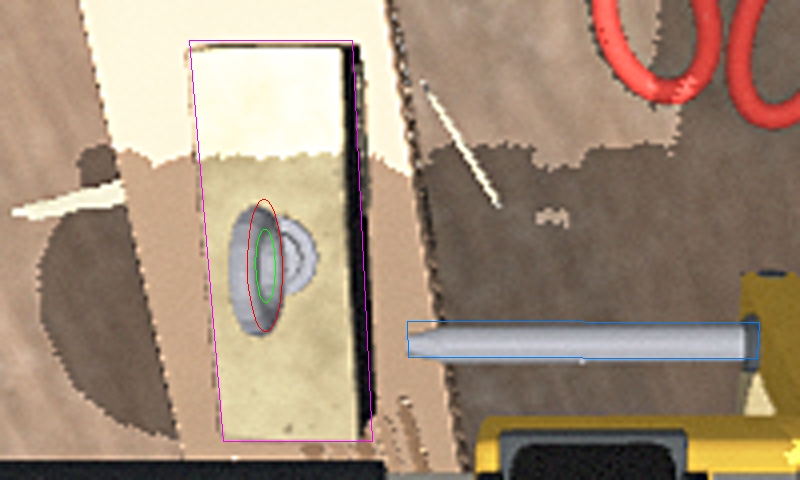

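```bash
python3 -m crank '[{"dx":-0.1,"dy":0,"dz":1,"wx":0,"wy":0,"wz":0},{"dx":-0.1,"dy":0,"dz":3,"wx":0,"wy":0,"wz":0},{"dx":-0.1,"dy":0,"dz":5,"wx":0,"wy":0,"wz":0},{"dx":-0.1,"dy":0,"dz":6.8,"wx":0,"wy":0,"wz":0},{"dx":-0.1,"dy":0,"dz":7.6,"wx":0,"wy":0,"wz":0},{"dx":-0.1,"dy":-1,"dz":7.6,"wx":0,"wy":0,"wz":0},{"dx":-0.1,"dy":-2.5,"dz":7.6,"wx":0,"wy":0,"wz":0},{"dx":-0.1,"dy":-3.6,"dz":7.6,"wx":0,"wy":0,"wz":0},{"dx":-0.1,"dy":-4,"dz":7.6,"wx":0,"wy":0,"wz":0},{"dx":-0.1,"dy":-4,"dz":7.6,"wx":0,"wy":0,"wz":0}]'
python3 - <<'E'
from h import *
s=arm.get_state(); y=s['ee_rot'][2]+np.pi/2
o=np.array(s['eef_pos'])-Ro.from_euler('z',y).apply([.042,0,.1342]); hp=hookpts(o,y,o[2])
a=arm.grab_frame('side'); w=arm.grab_frame('wrist')
e=(.5125,.271)
overlay(a,'side',wpts(e,-.35)+[hp['prong']],(200,270,330,360),3,'pics/a.png')
overlay(w,'wrist',wpts(e,-.35)+[hp['prong']],(190,120,350,250),4,'pics/b.png')
A,B=cv2.imread('pics/a.png'),cv2.imread('pics/b.png'); h=max(len(A),len(B))
A=cv2.resize(A,(390,270)); C=np.zeros((540,650,3),np.uint8); 
# stack: wrist above, side separately
cv2.imwrite('pics/side4.png',cv2.resize(A,(780,540),interpolation=cv2.INTER_CUBIC)); cv2.imwrite('pics/wrist4.png',B)
for cam in('side','wrist'):
  for n in('weight_eye','hook_seat','hook_tip'):
    print(cam,n,[(np.round(d['centre'],4).tolist(),round(d['confidence'],2)) for d in arm.mark_of(cam,n)])
print(o+Ro.from_euler('z',y).apply([.082,0,.036]))
E
```

```text
t: 12.75
eef_pos: [0.4649, 0.2881, 0.177]
ee_rot: [3.142, 0.0, -1.922]
force: [0.0, 0.1, -2.1]
width: 0.0237
gripper_force: 40.0
side weight_eye [([0.5118, 0.27, 0.0792], 0.61)]
side hook_seat [([0.4679, 0.2862, 0.0759], 0.78), ([0.806, 0.0284, -0.0001], 0.5)]
side hook_tip [([0.5022, 0.2775, 0.0768], 0.87)]
wrist weight_eye [([0.5105, 0.269, 0.0737], 0.85)]
wrist hook_seat [([0.4628, 0.2897, 0.0779], 0.63)]
wrist hook_tip [([0.5011, 0.2779, 0.0778], 0.66)]
[0.5024459  0.27430515 0.07879008]
```

View pics/side4.png

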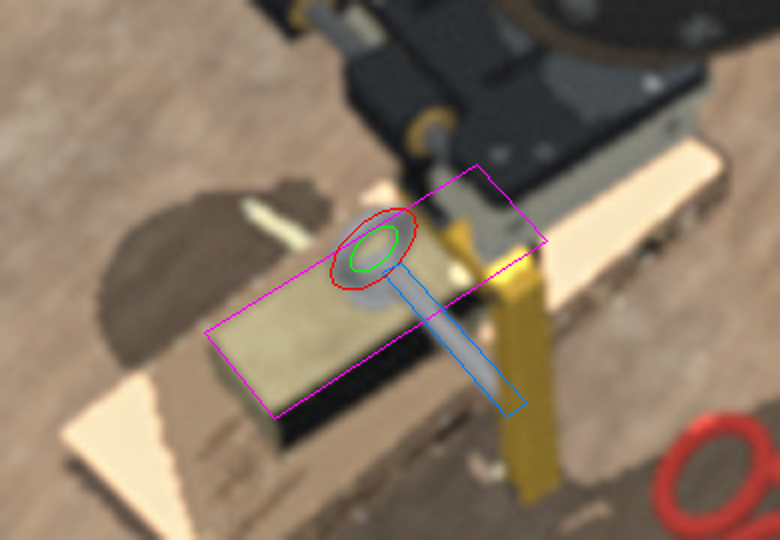

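View pics/wrist4.png

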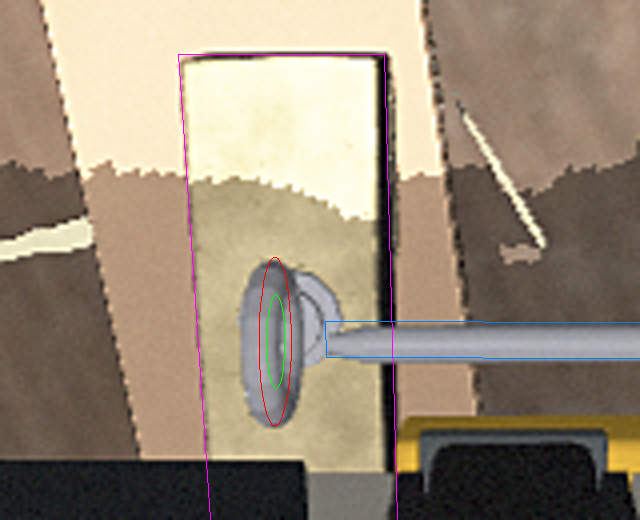

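Both views agree with the model: the prong axis sits at row 341 and the ring centre at row 342 in the wrist crop. In the side view the tip is just short of the ring. Sliding in 5.1 cm.

```bash
python3 -m crank '[{"dx":0,"dy":-0.4,"dz":0,"wx":0,"wy":0,"wz":0},{"dx":0,"dy":-0.9,"dz":0,"wx":0,"wy":0,"wz":0},{"dx":0,"dy":-1.5,"dz":0,"wx":0,"wy":0,"wz":0},{"dx":0,"dy":-2.1,"dz":0,"wx":0,"wy":0,"wz":0},{"dx":0,"dy":-2.7,"dz":0,"wx":0,"wy":0,"wz":0},{"dx":0,"dy":-3.3,"dz":0,"wx":0,"wy":0,"wz":0},{"dx":0,"dy":-3.9,"dz":0,"wx":0,"wy":0,"wz":0},{"dx":0,"dy":-4.5,"dz":0,"wx":0,"wy":0,"wz":0},{"dx":0,"dy":-5.1,"dz":0,"wx":0,"wy":0,"wz":0},{"dx":0,"dy":-5.1,"dz":0,"wx":0,"wy":0,"wz":0}]'
python3 - <<'E'
from h import *
s=arm.get_state(); y=s['ee_rot'][2]+np.pi/2
o=np.array(s['eef_pos'])-Ro.from_euler('z',y).apply([.042,0,.1342]); hp=hookpts(o,y,o[2])
a=arm.grab_frame('side'); w=arm.grab_frame('wrist')
overlay(w,'wrist',[hp['prong']],(190,120,350,250),4,'pics/wrist5.png')
overlay(a,'side',[hp['prong']],(200,270,330,360),6,'pics/side5.png')
for cam in('side','wrist'):
  for n in('weight_eye','hook_seat','hook_tip','weight'):
    print(cam,n,[(np.round(d['centre'],4).tolist(),round(d['confidence'],2)) for d in arm.mark_of(cam,n)])
print(s['eef_pos'],s['force'])
E
```

```text
t: 14.4
eef_pos: [0.5128, 0.2707, 0.1769]
ee_rot: [3.142, 0.0, -1.922]
force: [-0.1, -0.2, -1.6]
width: 0.0237
gripper_force: 40.0
side weight_eye [([0.5104, 0.2725, 0.0782], 0.72)]
side hook_seat [([0.585, -0.357, 0.0107], 0.63)]
side hook_tip [([0.5521, 0.2599, 0.0781], 0.78), ([0.5412, -0.3553, 0.0123], 0.55)]
side weight [([0.5105, 0.2722, 0.027], 0.94), ([0.4391, 0.0091, -0.0045], 0.84)]
wrist weight_eye [([0.5143, 0.2725, 0.0752], 0.96)]
wrist hook_seat [([0.511, 0.271, 0.0817], 0.55)]
wrist hook_tip [([0.5469, 0.2593, 0.079], 0.73)]
wrist weight [([0.5103, 0.2655, 0.0308], 0.9)]
[0.5128054  0.27065743 0.17688672] [-0.08430435 -0.20380993 -1.58049754]
```

View pics/wrist5.png

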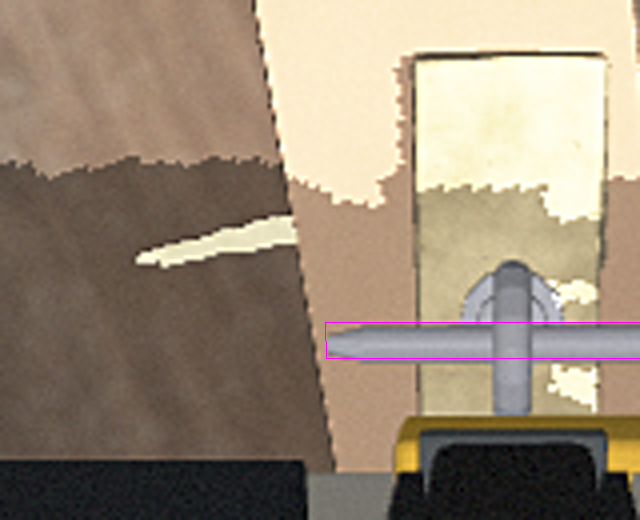

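The ring at (512,340) straddles the prong, with the grip directly above it and no contact force. Lifting gently with a firmer grip.

```bash
python3 -m crank '[{"dx":0,"dy":0,"dz":0,"wx":0,"wy":0,"wz":0},{"dx":0,"dy":0,"dz":-0.2,"wx":0,"wy":0,"wz":0},{"dx":0,"dy":0,"dz":-0.4,"wx":0,"wy":0,"wz":0},{"dx":0,"dy":0,"dz":-0.55,"wx":0,"wy":0,"wz":0},{"dx":0,"dy":0,"dz":-0.65,"wx":0,"wy":0,"wz":0},{"dx":0,"dy":0,"dz":-0.75,"wx":0,"wy":0,"wz":0},{"dx":0,"dy":0,"dz":-0.9,"wx":0,"wy":0,"wz":0},{"dx":0,"dy":0,"dz":-1.1,"wx":0,"wy":0,"wz":0},{"dx":0,"dy":0,"dz":-1.4,"wx":0,"wy":0,"wz":0},{"dx":0,"dy":0,"dz":-1.7,"wx":0,"wy":0,"wz":0}]' 1.5 58
python3 - <<'E'
from h import *
a=arm.grab_frame('side'); overlay(a,'side',[],(180,250,340,370),5,'pics/side6.png')
for n in('weight_eye','hook_tip','weight','form'):
    print(n,[(np.round(d['centre'],4).tolist(),round(d['confidence'],2)) for d in arm.mark_of('side',n)])
E
```

```text
t: 16.15
eef_pos: [0.5124, 0.2708, 0.1942]
ee_rot: [3.142, 0.0, -1.921]
force: [-0.5, 0.4, -7.2]
width: 0.0238
gripper_force: 58.0
weight_eye [([0.5132, 0.272, 0.0905], 0.71)]
hook_tip [([0.5523, 0.2559, 0.0963], 0.7), ([0.5379, -0.3577, 0.0097], 0.67)]
weight [([0.5084, 0.2695, 0.041], 0.68), ([0.4401, 0.0077, -0.0071], 0.56)]
form [([0.5185, 0.2518, 0.0037], 0.63)]
```

View pics/side6.png

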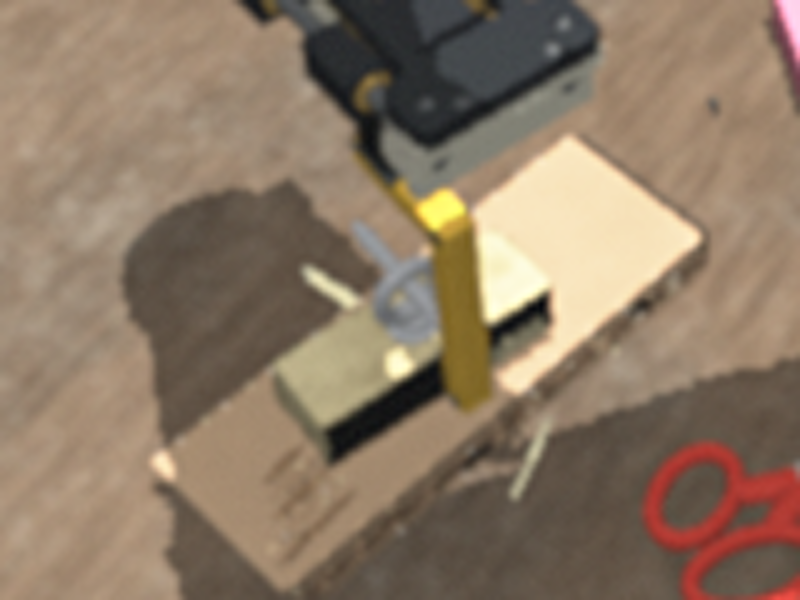

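The weight hangs level on the prong, with a load of about 5–6 N, just off the form. Lifting the rest of the way smoothly.

```bash
python3 -m crank '[{"dx":0,"dy":0,"dz":-0.3,"wx":0,"wy":0,"wz":0},{"dx":0,"dy":0,"dz":-1,"wx":0,"wy":0,"wz":0},{"dx":0,"dy":0,"dz":-2,"wx":0,"wy":0,"wz":0},{"dx":0,"dy":0,"dz":-3.2,"wx":0,"wy":0,"wz":0},{"dx":0,"dy":0,"dz":-4.5,"wx":0,"wy":0,"wz":0},{"dx":0,"dy":0,"dz":-5.8,"wx":0,"wy":0,"wz":0},{"dx":0,"dy":0,"dz":-7,"wx":0,"wy":0,"wz":0},{"dx":0,"dy":0,"dz":-8,"wx":0,"wy":0,"wz":0},{"dx":0,"dy":0,"dz":-8.7,"wx":0,"wy":0,"wz":0},{"dx":0,"dy":0,"dz":-9,"wx":0,"wy":0,"wz":0}]'; for i in 1 2; do python3 -m crank '[{"dx":0,"dy":0,"dz":0,"wx":0,"wy":0,"wz":0},{"dx":0,"dy":0,"dz":0,"wx":0,"wy":0,"wz":0},{"dx":0,"dy":0,"dz":0,"wx":0,"wy":0,"wz":0},{"dx":0,"dy":0,"dz":0,"wx":0,"wy":0,"wz":0},{"dx":0,"dy":0,"dz":0,"wx":0,"wy":0,"wz":0},{"dx":0,"dy":0,"dz":0,"wx":0,"wy":0,"wz":0},{"dx":0,"dy":0,"dz":0,"wx":0,"wy":0,"wz":0},{"dx":0,"dy":0,"dz":0,"wx":0,"wy":0,"wz":0},{"dx":0,"dy":0,"dz":0,"wx":0,"wy":0,"wz":0},{"dx":0,"dy":0,"dz":0,"wx":0,"wy":0,"wz":0}]'; done
python3 - <<'E'
from h import *
import time
a=arm.grab_frame('side'); overlay(a,'side',[],(180,210,340,330),5,'pics/side7.png')
for n in('weight_eye','hook_seat','hook_tip','weight','form'):
    print(n,[(np.round(d['centre'],4).tolist(),round(d['confidence'],2)) for d in arm.mark_of('side',n)])
b=arm.grab_frame('side').astype(int); d=np.abs(b-a)[210:330,180:340]; print('moved px',(d.max(2)>40).sum())
E
```

```text
t: 17.65
eef_pos: [0.5125, 0.2709, 0.2843]
ee_rot: [-3.142, 0.0, -1.921]
force: [-0.8, 0.0, -8.2]
width: 0.0238
gripper_force: 58.0
t: 18.9
eef_pos: [0.5124, 0.2708, 0.284]
ee_rot: [3.142, 0.0, -1.921]
force: [-0.4, 0.0, -6.7]
width: 0.0238
gripper_force: 58.0
t: 20.15
eef_pos: [0.5124, 0.2708, 0.284]
ee_rot: [3.142, 0.0, -1.921]
force: [-1.0, -0.4, -7.3]
width: 0.024
gripper_force: 58.0
weight_eye [([0.5135, 0.2719, 0.1802], 0.86)]
hook_seat [([0.5156, 0.2699, 0.1832], 0.91), ([0.5118, 0.2712, 0.3013], 0.69), ([0.5848, -0.3544, 0.0122], 0.61)]
hook_tip [([0.55, 0.258, 0.1858], 0.77), ([0.54, -0.3556, 0.0111], 0.69)]
weight [([0.5099, 0.274, 0.1297], 0.82), ([0.4398, 0.0072, -0.0036], 0.62)]
form [([0.5134, 0.2499, 0.004], 0.74), ([0.5531, 0.2594, 0.1851], 0.65)]
moved px 0
```

View pics/side7.png

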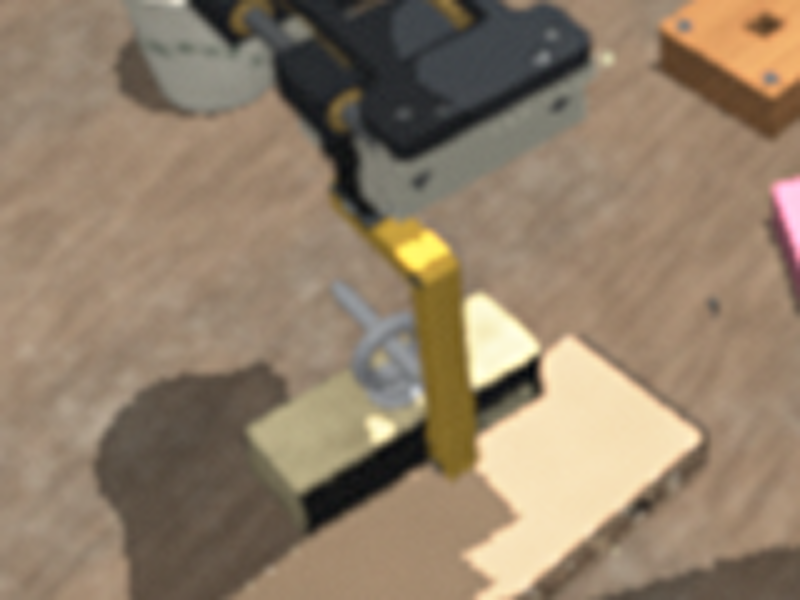

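The weight hangs level and still, with its underside about 0.10 m above the form (0.13 − 0.027), and the form hasn't moved. Handing in.

```bash
python3 -c "
from station import arm
print(arm.job_done())"
```

```text
the job is handed in; nothing more can be done
None
```

The job is handed in at about 20 s: the weight hangs level and still on the yellow hook's prong, about 10 cm above the unmoved form, with the gripper still holding the hook; no verdict was returned.

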